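# Clamp a gate rail in the drilling jig

## Task

Clamp the red gate rail in the drilling jig, ready for drilling: push the steel clamp strap round with the back of a finger until it stops square across the rail, and only then push the red cam lever fully down and let go. Leave the rail lying in its nest, without lifting or shifting it, and leave the jar, the tin and the screwdriver alone.

Things in the scene. Friction and masses are not known exactly. Their poses are not given: they have to be found in the camera images.
- jig: Grey drilling jig fixed to the bench, plate 200 (x) x 210 (y) x 15 mm. Origin: centre of its underside, on the bench; z up. The rail's nest runs along the jig's x axis at y +45 mm between two fences 12 mm wide (y 14.5 and 75.5 mm, tops 27 mm above the bench). The strap's post is at x 0, y -60 mm. A stop pin 12 mm thick, 63 mm high, stands at x +18, y -12 mm.
- pivot (a point): Point on the strap's vertical swing axis, 60 mm above the bench (mid-height of the strap). It is fixed to the jig at x 0, y -60 mm.
- strap (a joint): Swing of the steel clamp strap about its upright post, rad. 0 = fully over, on its stop, pointing along the jig's +y axis square across the rail; grows as it swings open, anticlockwise seen from above (at 1.57 it points along the jig's -x axis). Range 0 to 1.9; starts open (0.8 to 1.65). Stays where it is left (friction, 1 to 1.5 N at its end).
- strap_tip (a point): Point in the middle of the strap's section, 115 mm from the swing axis towards its free end, 60 mm above the bench. The strap is a bar 24 mm wide and 26 mm tall, 47 to 73 mm above the bench, reaching 128 mm from the axis to its free end and 22 mm behind the axis.
- lever (a joint): Turn of the cam lever, rad, about a level hinge on the strap, 14 mm behind the swing axis (away from the free end), 87 mm above the bench. At 0 it points backwards (away from the free end) and up, 65 degrees (1.134 rad) above level; grows as pushed down, to 1.2 fully down. Starts at 0 to 0.2, stays where left, takes 3 to 6 N at the paddle. Turns round with the strap.
- lever_paddle (a point): Centre of the upper face of the lever's red paddle, 81 mm along the lever from its hinge. The paddle is 30 mm wide, 36 mm long (63 to 99 mm from the hinge) and 12 mm thick; the steel arm inward of it is 10 mm wide and 10 mm thick. Fully down (4 degrees below level), this point is about 87 mm above the bench.
- pad: Black rubber pressure pad, 24 mm across, under the strap, 105 mm from the swing axis (body origin on the swing axis). The cam lever drives it down 5 mm: with the strap over and the lever up it is 4 mm above the rail, with the lever down it presses on the rail.
- bar: The red gate rail, a loose piece of steel tube 180 (x) x 45 (y) x 20 mm with a white mark near each end, lying in the nest along the jig's x axis; its top is 35 mm above the bench. Origin at the centre of its underside. It must stay put.
- jar: Bystander: amber glass jar with a steel lid, 58 mm across, 75 mm high. Origin at the centre of its underside.
- tin: Bystander: blue grease tin with a white top, 66 mm across, 65 mm high. Origin at the centre of its underside.
- driver: Bystander: orange-handled screwdriver lying on the bench along its x axis. Origin at its underside.
Not all that is in view belongs to the job. What is meant by the bar is not blue or yellow, and is the larger of those in its own colour.

How it is judged (in metres and radians):
On the way, in this order (a step that is already met when the one before it is completed fails the run):
1. the strap is swung over to its stop while the lever is still up (value of joint strap below 0.08 rad and value of joint lever below 0.5 rad), for 0.1 s.
2. the lever is pushed fully down with the strap over (value of joint strap below 0.08 rad and value of joint lever above 1.08 rad), for 0.2 s.
At the end, for the whole second after the job is handed in: The strap is within 0.08 rad of its stop, the lever at more than 1.08 rad (fully down is 1.2), the pad presses on the rail with more than 3 N, and the rail rests within 10 mm of where it started (all of step 2 and contact force between pad and bar above 3 N and distance of bar from where it was at the start of the episode below 0.01 m and linear speed of bar below 0.02 m/s); the robot touches nothing.
It fails at once if the lever is pushed down before the strap is over (value of joint lever above 0.6 rad and value of joint strap above 0.12 rad).
It fails at once if the rail is lifted or shifted more than 12 mm (distance of bar from where it was at the start of the episode above 0.012 m).
It fails at once if the jar, tin or screwdriver is moved more than 20 mm or tipped (distance of any of jar, tin, driver from where it was at the start of the episode above 0.02 m or angle between any of jar, tin's own z axis and vertical above 0.5 rad).
It also fails if it takes over 58 s, if anything falls off the work surface, if the arm or the gripper's body presses on something with over 40 N, if the wrist force passes 120 N, or if a joint passes its speed limit or range.

## Robot

A 7-joint arm with a two-finger parallel gripper is mounted at the origin on the work surface. World frame = base frame: x ahead of the robot, y to its left, z up, the work surface at z = 0. Lengths are in m, angles in degrees, forces in N, time in s.
With the tool pointing down it reaches from about 0.35 to 0.775 m from the base axis. Payload 3.1 kg.
Tool frame: the origin (TCP) lies on the centre line of the jaws, within the pads' length; the fingertips stand 14 mm ahead of it and the grasp point (between the pads) lies 5 mm behind it; z points along the fingers, y is the direction in which the jaws open and shut (so a half turn about z gives the same grasp; the last joint's range is limited). The gripper opens to 85 mm and grips with 20 to 120 N. Pads are 22 mm wide; open, the fingers measure 114 mm over their backs; the gripper's body (76 mm by 85 mm) begins 54 mm behind the grasp point. The pads swing forward as they close: fully open they stand 13 mm farther back than shut.
Start: joints at [-78.936, 17.813, 0.802, 86.603, -0.252, 75.585, -1.558], TCP at [0.128, 0.535, 0.245] pointing down, gripper open.
Joint ranges: [-154.91, 154.91], [-16.99, 109.72], [-72.82, 74.43], [7.12, 147.25], [-82.49, 262.49], [11.32, 116.49], [-174.64, 174.64]. Speed limits (degrees/s): [159.86, 159.86, 180, 180, 180, 180, 180].

## Interface

Orientations are given as [roll, pitch, yaw] about the fixed x, y, z axes, in that order (R = Rz(yaw) Ry(pitch) Rx(roll)).
In Python, from station import r gives the robot as it stands. Calls block until the motion is done:
- r.reach(position, orientation): joint-space move of the TCP to a pose.
- r.movel(position, velocity=0.15, attitude=None, f_stop=None): straight line of the TCP; attitude=None keeps the orientation; velocity is the mean speed in m/s. With f_stop (N) it stops when the force on the tool has changed by that much, and returns True; else False.
- r.move_joints(angles): joint-space move.
- r.command_gripper(opening, grasp_force=None): finger opening in m; grasp_force is the grip in N (None keeps the last); returns when the fingers have stopped.
- r.dwell(seconds).
- r.ik(position, orientation): joint angles nearest the present ones, or None.
- r.get_state(): the state.
- r.capture(name): name is "side" or "top"; returns a dict with "img" (480x640x3 uint8, red, green, blue), "mtx" (3x3 intrinsics, pixels), "R" (3x3) and "t" (3): a world point X has camera coordinates R X + t. Camera axes: x right, y down, z forward; pixel columns grow to the right and rows downward; lengths in m; the calibration is good to about 2 mm. A picture is of the moment at which its call begins. There is no depth.
A pose or a line that the arm cannot do raises r.MotionError and nothing moves.
- r.hand_in(): hands the job in, once; it reports no verdict.
The state is a dict: "time": time; "qpos": joint angles; "qvel": joint speeds; "effort": joint torques, N m; "tcp_pos": TCP position; "tool_rot": TCP orientation; "contact_force": force on the tool from outside, world axes, zero at the start; "moment": the same for the moment, N m; "finger_gap": finger opening in m.
Only numpy, scipy, OpenCV 4.12 (cv2) and the standard library are available. Lean on these libraries where they do the work, as an engineer would, in place of code of your own. Each camera call takes 0.05 s, during which the arm holds its last target.

## Working session

There is one attempt and no reset: what is moved stays moved. The work goes in short steps, each a Python script; the robot and the scene stay as the last script left them, time stands still between calls to the robot, and variables do not carry over. Pictures are saved under pics/ and viewed, and the job is handed in when it is done.

```bash
mkdir -p pics; python3 - <<'E'
from station import r
import cv2,pickle
d={}
for n in("side","top"):
    c=r.capture(n); d[n]=c; cv2.imwrite(f"pics/{n}0.png",c["img"][:,:,::-1])
    print(n,c["mtx"],c["R"],c["t"])
pickle.dump(d,open("c0.pkl","wb"))
s=r.get_state();print(s["time"],s["tcp_pos"],s["tool_rot"],s["contact_force"])
E
```

```text
side [[544.27569242   0.         318.65236218]
 [  0.         544.27569242 241.37222858]
 [  0.           0.           1.        ]] [[ 0.98931198 -0.14489479 -0.01634959]
 [-0.1106212  -0.67275239 -0.73155121]
 [ 0.09499873  0.72554098 -0.68159044]] [-0.55669176  0.20944699  1.09042128]
top [[539.89656562   0.         323.41159541]
 [  0.         539.89656562 243.77399915]
 [  0.           0.           1.        ]] [[-0.01431927 -0.99988565 -0.00486357]
 [-0.98189697  0.01498011 -0.18882249]
 [ 0.18887375  0.00207173 -0.98199919]] [0.06970403 0.58454773 1.04754843]
0.1 [0.12776508 0.53430837 0.24431743] [-1.79877044e+02  2.85960175e-03  1.66552101e+02] [ 0.34143874 -0.90910434 -0.35187602]
```

View pics/side0.png

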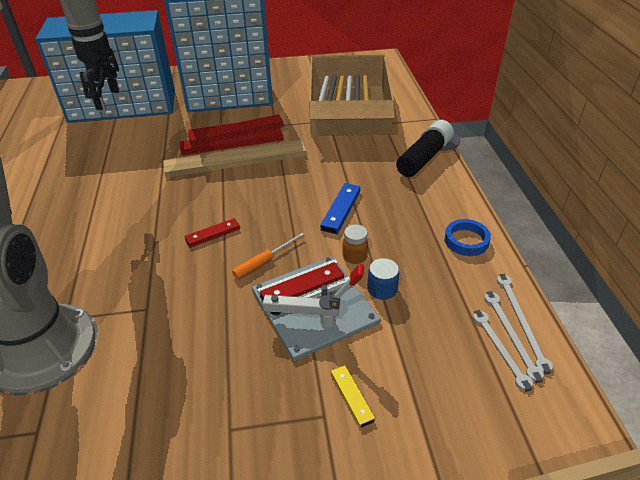

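View pics/top0.png

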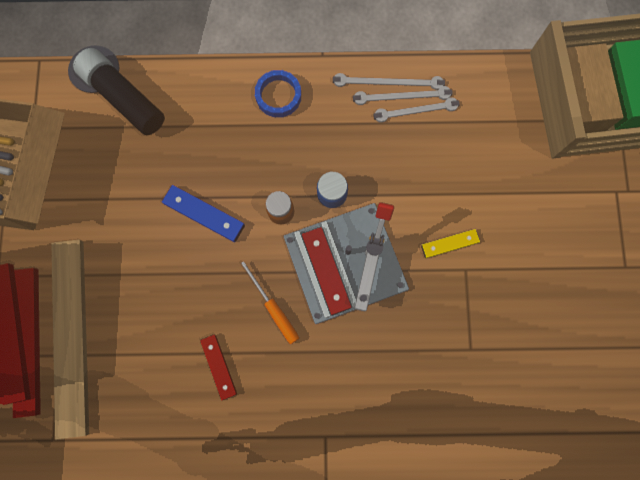

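The side view shows the jig around (315,308) with the strap open, pointing left. The red paddle is at (357,272), the tin at (383,279), the jar at (355,244) and the driver at (265,258). In the top view the jig is at (347,262), the strap's free end near (361,305) and the paddle at (385,211). Next I'll enlarge both.

```bash
python3 - <<'E'
import cv2
a=cv2.imread("pics/side0.png")[220:370,220:420]; cv2.imwrite("pics/side0z.png",cv2.resize(a,None,fx=4,fy=4,interpolation=cv2.INTER_CUBIC))
a=cv2.imread("pics/top0.png")[160:335,235:435]; cv2.imwrite("pics/top0z.png",cv2.resize(a,None,fx=4/1.2,fy=4/1.2,interpolation=cv2.INTER_CUBIC))
E
```

```text
(no output)
```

View pics/side0z.png

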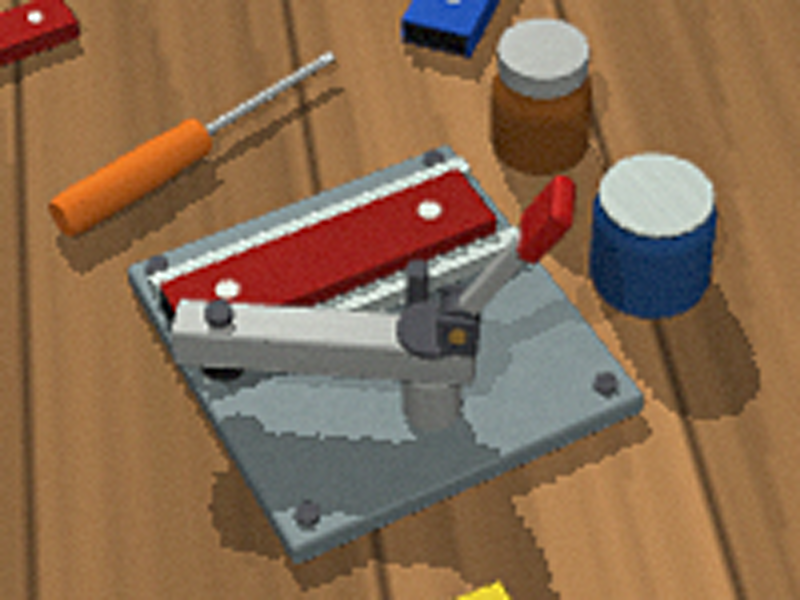

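View pics/top0z.png

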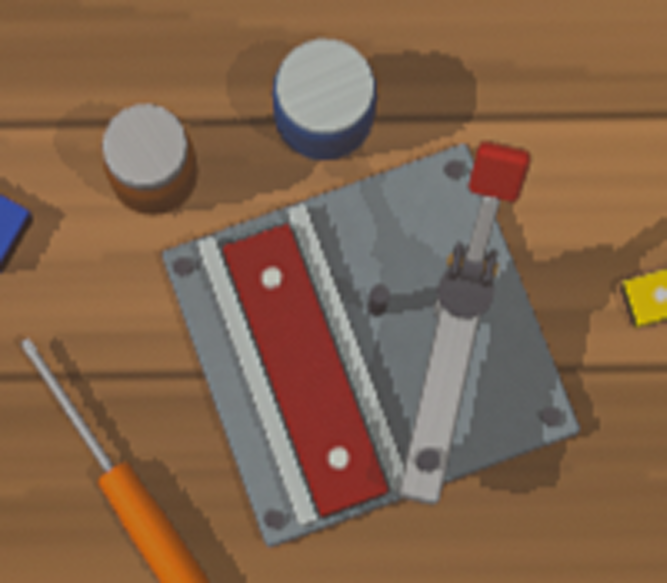

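```bash
cat > h.py <<'E'
import numpy as np
def ray(c,uv,z):
    d=c["R"].T@np.linalg.solve(c["mtx"],[uv[0],uv[1],1.]); o=-c["R"].T@c["t"]
    return o+d*(z-o[2])/d[2]
def proj(c,X):
    p=c["mtx"]@(c["R"]@np.asarray(X)+c["t"]); return p[:2]/p[2]
E
python3 - <<'E'
import pickle,numpy as np
from h import *
d=pickle.load(open("c0.pkl","rb"))
zt=lambda u,v:(u*.3+235-.35,v*.3+160-.35); zs=lambda u,v:(u/4+220-.4,v/4+220-.4)
# order: (+x,+y),(+x,-y),(-x,-y),(-x,+y)
L=np.array([[.1,.105],[.1,-.105],[-.1,-.105],[-.1,.105]])
def fit(W):
    A=L-L.mean(0);B=W-W.mean(0);yaw=np.arctan2((A[:,0]*B[:,1]-A[:,1]*B[:,0]).sum(),(A*B).sum())
    return W.mean(0),yaw
for n,pts,f in(("top",[(163,253),(465,143),(578,430),(270,545)],zt),("side",[(452,148),(643,400),(296,556),(131,268)],zs)):
    c=d[n];W=np.array([ray(c,f(*p),.015)[:2] for p in pts]);o,y=fit(W);
    R=np.array([[np.cos(y),-np.sin(y)],[np.sin(y),np.cos(y)]])
    print(n,o,np.degrees(y),(W-(o+L@R.T)).round(4).tolist())
    tp=[(272,277),(338,458)] if n=="top" else [(429,210),(227,289)]
    print(" marks jig",[(R.T@(ray(c,f(*p),.035)[:2]-o)).round(4).tolist() for p in tp])
    sp=[(403,488),(437,500)] if n=="top" else [(180,300),(174,330)]
    if n=="top":
        for p in sp+[(428,459)]: 
            q=R.T@(ray(c,f(*p),.073)[:2]-o)-[0,-.06];print(" strap",q,np.hypot(*q),np.arctan2(-q[0],q[1]))
    P={"paddle":(500,170)} if n=="top" else {"paddle":(550,215)}
    for z in (.15,.165):
      q=R.T@(ray(c,f(*P["paddle"]),z)[:2]-o)-[0,-.06];print(" paddle",z,q,np.hypot(*q))
    for nm,p,z in (("jar",(145,145) if n=="top" else (543,57),.075),("tin",(325,92) if n=="top" else (656,196),.065)):
        print(nm,ray(c,f(*p),z)[:2])
E
```

```text
top [0.55419461 0.01547873] 19.466352064585834 [[-0.001, -0.0021], [-0.0015, 0.0009], [0.0005, 0.0028], [0.002, -0.0016]]
 marks jig [[0.0557, 0.0445], [-0.0645, 0.0455]]
 strap [-0.09739362  0.0775718 ] 0.12451064519920324 0.8982071395762403
 strap [-0.11092748  0.0613012 ] 0.12673887795820774 1.0659406953102204
 strap [-0.08655479  0.05758823] 0.1039621815423644 0.9837138197830008
 paddle 0.15 [ 0.04711817 -0.03206714] 0.05699494291049046
 paddle 0.165 [ 0.04409129 -0.02915786] 0.05286041197766837
jar [0.66753866 0.15203985]
tin [0.70249946 0.04126262]
side [0.55605849 0.01192965] 18.95985010120361 [[-0.0006, -0.0016], [-0.0029, 0.0014], [0.0014, 0.0], [0.0021, 0.0001]]
 marks jig [[0.0556, 0.0496], [-0.0643, 0.0491]]
 paddle 0.15 [ 0.0528326  -0.01761286] 0.05569108378280696
 paddle 0.165 [ 0.0451984 -0.0297591] 0.054115610427378974
jar [0.66747254 0.14483262]
tin [0.70729158 0.03943404]
```

```bash
cat >> h.py <<'E'
yaw=np.radians(19.2); O=np.array([.555,.0137])
Rj=np.array([[np.cos(yaw),-np.sin(yaw)],[np.sin(yaw),np.cos(yaw)]])
piv=O+Rj@np.array([0,-.06])
def strap_xy(th,rr,off): # off>0: on the pushing (open) side
    u=np.array([-np.sin(th),np.cos(th)]); n=np.array([-np.cos(th),-np.sin(th)]) # n: opening direction
    return piv+Rj@(u*rr+n*off)
def syaw(th,flip): 
    a=np.degrees(yaw+th)+90+flip; return (a+180)%360-180
E
python3 - <<'E'
from station import r
from h import *
for flip in(0,180):
    for th in(1.0,.5,0):
        for z in(.064,.2):
            p=strap_xy(th,.1,.028); q=r.ik([*p,z],[180,0,syaw(th,flip)])
            print(flip,th,z,p.round(3),None if q is None else np.round(q,0))
    for z in(.2,.1):
        p=piv+Rj@np.array([0,-.09]);q=r.ik([*p,z],[180,0,syaw(0,flip)]);print("lev",p.round(3),None if q is None else np.round(q,0))
E
```

```text
0 1.0 0.064 [ 0.471 -0.047] [-36.  27.  51. 113. -26.  52. 105.]
0 1.0 0.2 [ 0.471 -0.047] [-42.  15.  55. 104. -13.  68.  94.]
0 0.5 0.064 [0.482 0.003] [-38.  26.  46. 112. -24.  52.  68.]
0 0.5 0.2 [0.482 0.003] [-42.  15.  47. 102. -12.  68.  57.]
0 0 0.064 [0.515 0.042] [-35.  28.  38. 106. -21.  53.  32.]
0 0 0.2 [0.515 0.042] [-40.  19.  43.  97. -14.  69.  26.]
lev [ 0.604 -0.128] [-28.  41.  67.  81. -37.  82.  58.]
lev [ 0.604 -0.128] [-26.  45.  61.  88. -41.  71.  60.]
180 1.0 0.064 [ 0.471 -0.047] [-44.  34.  65. 114. -37.  57. -65.]
180 1.0 0.2 [ 0.471 -0.047] [-48.  18.  65. 104. -18.  69. -82.]
180 0.5 0.064 [0.482 0.003] [-50.  35.  65. 112. -38.  58. -99.]
180 0.5 0.2 [0.482 0.003] [ -53.   20.   65.  103.  -19.   70. -115.]
180 0 0.064 [0.515 0.042] [ -51.   39.   64.  107.  -41.   61. -131.]
180 0 0.2 [0.515 0.042] [ -54.   26.   65.   98.  -24.   72. -144.]
lev [ 0.604 -0.128] [ -27.   40.   64.   81.  -36.   81. -123.]
lev [ 0.604 -0.128] [ -27.   47.   64.   88.  -43.   73. -118.]
```

```bash
python3 - <<'E'
from station import r
from h import *
import cv2
r.command_gripper(0.0)
th=.985
p=strap_xy(th,.1,.05)
r.reach([*p,.24],[180,0,syaw(th,0)])
s=r.get_state();print(s["time"],s["tcp_pos"],s["qpos"],s["finger_gap"])
r.movel([*p,.064],.15)
s=r.get_state();print(s["time"],s["tcp_pos"],s["contact_force"])
for n in("side","top"):
    c=r.capture(n); cv2.imwrite(f"pics/{n}1.png",c["img"][:,:,::-1])
a=cv2.imread("pics/side1.png")[220:370,220:420]; b=cv2.imread("pics/top1.png")[180:330,255:455]
cv2.imwrite("pics/z1.png",np.hstack([cv2.resize(x,(400,300),interpolation=cv2.INTER_CUBIC) for x in(a,b)]))
E
```

```text
3.3167 [ 0.4657221  -0.06539345  0.23988426] [-39.73843966  11.65705347  53.85666925 100.36913227  -9.84217827
  72.94637507  92.22530993] -0.00019077388932535748
4.6417 [ 0.46625518 -0.06676762  0.06476416] [-0.29277264 -0.04331295  0.29293123]
```

View pics/z1.png

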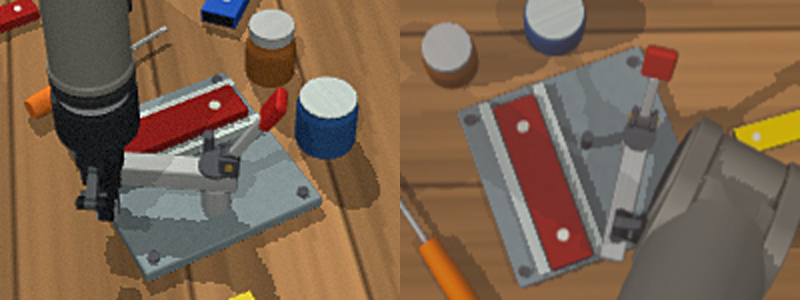

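The left crop (side view) shows the closed fingers just beyond the strap end at about (100,200). The right crop (top view) shows them beside the strap at (625,225), with the strap unmoved. Next I'll push along the arc.

```bash
python3 - <<'E'
from station import r
from h import *
import cv2
for th in np.linspace(.95,.1,7):
    p=strap_xy(th,.1,.0265)
    hit=r.movel([*p,.064],.08,attitude=[180,0,syaw(th,0)],f_stop=15)
    s=r.get_state();print(round(th,2),hit,s["time"],s["tcp_pos"].round(4),s["contact_force"].round(1))
    if hit: break
if not hit:
    p=strap_xy(0,.1,.0195)
    hit=r.movel([*p,.064],.04,attitude=[180,0,syaw(0,0)],f_stop=8)
    s=r.get_state();print(hit,s["time"],s["tcp_pos"].round(4),(Rj.T@(s["tcp_pos"][:2]-piv)).round(4),s["contact_force"].round(1))
c=r.capture("side"); cv2.imwrite(f"pics/side2.png",c["img"][:,:,::-1]);d=r.capture("top")["img"][:,:,::-1]
cv2.imwrite("pics/z2.png",np.hstack([cv2.resize(x,(400,300),interpolation=cv2.INTER_CUBIC) for x in(c["img"][220:370,220:420,::-1],d[180:330,255:455])]))
E
```

```text
0.95 False 5.2333 [ 0.4714 -0.0403  0.0642] [ 0.3 -0.3 -1. ]
0.81 False 5.5667 [ 0.4727 -0.0261  0.064 ] [-0.   0.3  0.1]
0.67 False 5.9 [ 0.4762 -0.0119  0.064 ] [-0.1  0.4 -0.3]
0.52 False 6.2333 [0.4817 0.0017 0.064 ] [-0.4  0.7 -0.1]
0.38 False 6.5667 [0.4889 0.0143 0.064 ] [0.  0.6 0.3]
0.24 False 6.9 [0.4979 0.0259 0.064 ] [-1.2 -0.2  0.2]
0.1 False 7.2333 [0.5083 0.036  0.064 ] [-0.2 -0.5  0.1]
True 7.6333 [0.5182 0.043  0.0632] [-0.0251  0.0998] [-0.  -0.8 -0.8]
```

View pics/z2.png

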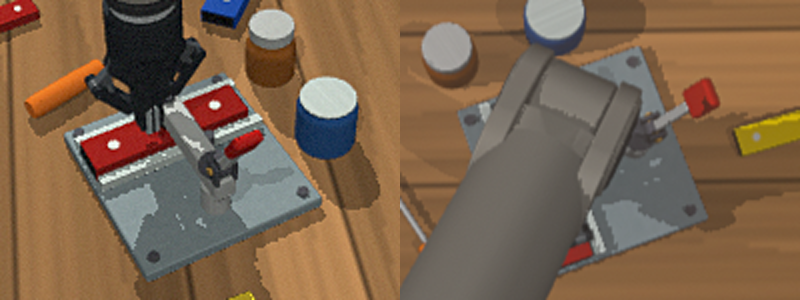

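The strap now lies across the rail in the left crop, and the push stopped on force close to square. I'll push a second time to confirm it's on the stop, then back off and measure.

```bash
python3 - <<'E'
from station import r
from h import *
import cv2,pickle
p=strap_xy(0,.1,.017)
hit=r.movel([*p,.064],.02,f_stop=12)
s=r.get_state();print(hit,s["time"],(Rj.T@(s["tcp_pos"][:2]-piv)).round(4),s["contact_force"].round(1))
r.dwell(.2)
p=strap_xy(0,.1,.06); r.movel([*p,.064],.15)
r.movel([*p,.24],.25)
q=piv+Rj@np.array([0.0,-.07])
r.reach([*strap_xy(0,.0,.20),.26],[180,0,syaw(0,0)])
d={}
for n in("side","top"):
    d[n]=r.capture(n); cv2.imwrite(f"pics/{n}3.png",d[n]["img"][:,:,::-1])
pickle.dump(d,open("c3.pkl","wb"))
a=d["side"]["img"][220:370,220:420,::-1];b=d["top"]["img"][180:330,255:455,::-1]
cv2.imwrite("pics/z3.png",np.hstack([cv2.resize(x,(400,300),interpolation=cv2.INTER_CUBIC) for x in(a,b)]))
print(r.get_state()["time"])
E
```

```text
True 8.0583 [-0.0252  0.1003] [-0.4  0.1  0.8]
10.3167
```

View pics/z3.png

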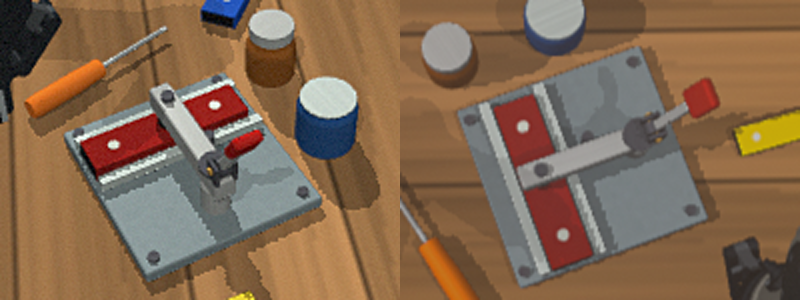

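The strap is square over the rail, with its bolt in the right crop at (543,170), and the paddle is up at (702,98). Now I'll check the angle in numbers.

```bash
python3 - <<'E'
import pickle,cv2
from h import *
d=pickle.load(open("c3.pkl","rb"));c=d["top"]
q=Rj.T@(ray(c,(326.3,264.8),.078)[:2]-piv);print("bolt",q,np.arctan2(-q[0],q[1]))
def redblob(c,near):
    h=cv2.cvtColor(c["img"],cv2.COLOR_RGB2HSV);m=(((h[...,0]<6)|(h[...,0]>174))&(h[...,1]>150)&(h[...,2]>60)).astype(np.uint8)
    n,l,st,ce=cv2.connectedComponentsWithStats(m);i=min((i for i in range(1,n) if st[i,4]>30),key=lambda i:np.hypot(*(ce[i]-near)));return ce[i],st[i]
A=[]
for n,near in(("top",(406,229)),("side",(341,292))):
    ce,st=redblob(d[n],near);print(n,ce,st)
    A.append((d[n],ce))
P=[np.asarray(c["mtx"]@np.c_[c["R"],c["t"]]) for c,_ in A]
X=cv2.triangulatePoints(P[0],P[1],A[0][1],A[1][1]);X=(X[:3]/X[3]).ravel();print(X,Rj.T@(X[:2]-piv))
E
```

```text
bolt [-0.00159033  0.10521705] 0.015113594029105708
top [405.03153153 228.74324324] [397 220  17  19 222]
side [341.44594595 291.57432432] [332 285  20  14 148]
[ 0.59260372 -0.0913522   0.15783119] [ 0.0009639  -0.05157542]
```

Strap angle is about 0.015 rad, and the lever is up with its paddle centre 52 mm behind the axis at z 158 mm. I'll press the lever now.

```bash
python3 - <<'E'
from station import r
from h import *
import cv2,pickle
J=lambda b,z:[*(piv+Rj@np.array([0.001,-b])),z]
o=[180,0,syaw(0,0)]
r.reach(J(.058,.27),o)
r.movel(J(.058,.212),.15,f_stop=10)
s=r.get_state();print(s["time"],s["tcp_pos"].round(4),s["contact_force"].round(1))
hit=r.movel(J(.090,.094),.05,f_stop=30)
s=r.get_state();q=Rj.T@(s["tcp_pos"][:2]-piv);print(hit,s["time"],q.round(4),s["tcp_pos"].round(4),s["contact_force"].round(1))
d={n:r.capture(n) for n in("side","top")}
a=d["side"]["img"][220:370,220:420,::-1];b=d["top"]["img"][180:330,255:455,::-1]
cv2.imwrite("pics/z4.png",np.hstack([cv2.resize(x,(400,300),interpolation=cv2.INTER_CUBIC) for x in(a,b)]))
E
```

```text
11.7 [ 0.5948 -0.0969  0.2137] [ 0.7 -0.5  0.2]
True 12.9833 [ 0.0012 -0.0943] [ 0.6069 -0.1316  0.1657] [ 2.  -2.1  0.2]
```

View pics/z4.png

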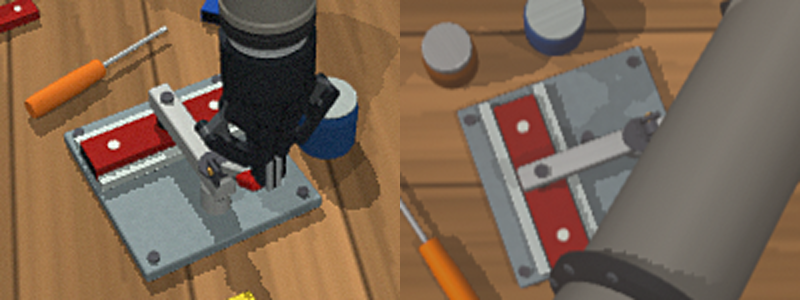

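The finger met the lever's end and slid outward: the TCP ended 94 mm behind the axis, and in the left crop the fingers at (270,175) are outside the paddle at (247,180). I'll back off, check that nothing else moved, and come in from the strap side, following the lever's arc on its upper face.

```bash
cat >> h.py <<'E'
J=lambda b,z:[*(piv+Rj@np.array([0.001,-b])),z]
o=[180,0,syaw(0,0)]
E
python3 - <<'E'
from station import r
from h import *
import cv2,pickle
s=r.get_state();p=s["tcp_pos"]
r.movel([p[0],p[1],.27],.2)
r.movel(J(-.10,.27),.25)
d={n:r.capture(n) for n in("side","top")}
pickle.dump(d,open("c5.pkl","wb"))
a=d["side"]["img"][220:370,220:420,::-1];b=d["top"]["img"][180:330,255:455,::-1]
cv2.imwrite("pics/z5.png",np.hstack([cv2.resize(x,(400,300),interpolation=cv2.INTER_CUBIC) for x in(a,b)]))
print(r.get_state()["time"],r.get_state()["tool_rot"])
E
```

```text
14.775 [179.25452752   2.04540488 108.45441451]
```

View pics/z5.png

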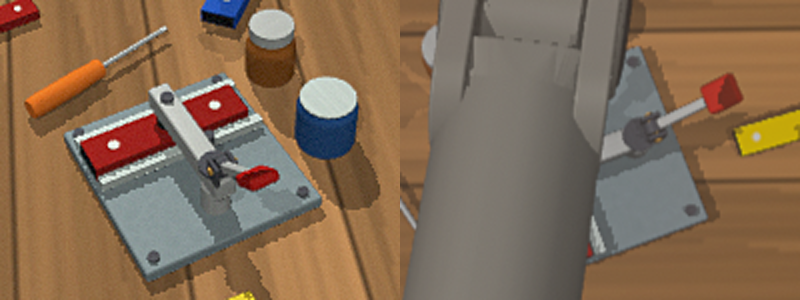

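The lever is now partly down, with its paddle at (258,178) in the left crop, and the strap is still across. I'll measure the lever angle.

```bash
python3 - <<'E'
import pickle,cv2
from h import *
d=pickle.load(open("c5.pkl","rb"))
A=[]
for n,near in(("top",(416,227)),("side",(349,309))):
    c=d[n];h=cv2.cvtColor(c["img"],cv2.COLOR_RGB2HSV);m=(((h[...,0]<6)|(h[...,0]>174))&(h[...,1]>150)&(h[...,2]>60)).astype(np.uint8)
    k,l,st,ce=cv2.connectedComponentsWithStats(m);i=min((i for i in range(1,k) if st[i,4]>30),key=lambda i:np.hypot(*(ce[i]-near)));print(ce[i],st[i])
    A.append((c["mtx"]@np.c_[c["R"],c["t"]],ce[i]))
X=cv2.triangulatePoints(A[0][0],A[1][0],A[0][1],A[1][1]);X=(X[:3]/X[3]).ravel();q=Rj.T@(X[:2]-piv);print(X,q,"phi",np.degrees(np.arctan2(X[2]-.087,-q[1]-.014)))
E
```

```text
[415.16  226.516] [406 217  20  20 250]
[348.2        308.39428571] [338 303  21  12 175]
[ 0.60118233 -0.11404278  0.13654048] [ 0.00160316 -0.07582509] phi 38.705217829855016
```

```bash
python3 - <<'E'
from station import r
from h import *
import cv2,pickle
def tgt(ph,R=.078):
    f=np.radians(ph);return J(.014+R*np.cos(f)-.006*np.sin(f)-.011,.087+R*np.sin(f)+.006*np.cos(f)+.014)
t=tgt(50)
r.movel([t[0],t[1],.27],.25,attitude=o)
hit=r.movel(t,.12,f_stop=10)
def rep(*a):
    s=r.get_state();q=Rj.T@(s["tcp_pos"][:2]-piv);print(*a,round(s["time"],2),q.round(4),s["tcp_pos"][2].round(4),s["contact_force"].round(1))
rep(50,hit)
for ph in(40,30,20,10,0):
    hit=r.movel(tgt(ph),.05,f_stop=30);rep(ph,hit)
    if hit:break
if not hit:
    t=tgt(-4);hit=r.movel([t[0],t[1],t[2]-.010],.03,f_stop=30);rep("end",hit)
d={n:r.capture(n) for n in("side","top")}
a=d["side"]["img"][220:370,220:420,::-1];b=d["top"]["img"][180:330,255:455,::-1]
cv2.imwrite("pics/z6.png",np.hstack([cv2.resize(x,(400,300),interpolation=cv2.INTER_CUBIC) for x in(a,b)]))
E
```

```text
50 False 16.54 [ 0.0015 -0.0489] 0.1655 [-0.6 -0.1  0.2]
40 False 16.97 [ 0.0006 -0.0594] 0.1555 [-0.1  0.3  0.4]
30 False 17.39 [ 0.0006 -0.0678] 0.1448 [ 0.2 -0.4  1.1]
20 False 17.82 [ 0.0006 -0.0744] 0.1327 [ 0.9 -0.   0. ]
10 False 18.24 [ 0.0006 -0.0788] 0.1199 [ 0.  -0.4  0.6]
0 False 18.67 [ 0.0007 -0.0809] 0.1064 [0.2 0.3 0.1]
end True 19.03 [ 0.0011 -0.0813] 0.1027 [-1.7  0.6  8.3]
```

View pics/z6.png

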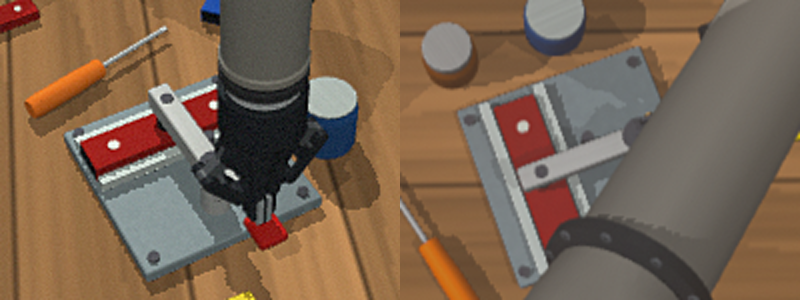

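The paddle is down under the fingertips, at (265,232) in the left crop, and the 30 N stop came at tip z≈89 mm, the height expected at full travel. I'll press once more for certainty, then retreat and check.

```bash
python3 - <<'E'
from station import r
from h import *
import cv2,pickle
s=r.get_state();p=s["tcp_pos"]
hit=r.movel([p[0],p[1],p[2]-.012],.02,f_stop=35)
s=r.get_state();print(hit,s["tcp_pos"],s["contact_force"].round(1))
r.movel([p[0],p[1],.25],.2)
r.reach([*strap_xy(0,.0,.20),.27],o)
d={n:r.capture(n) for n in("side","top")}
pickle.dump(d,open("c7.pkl","wb"))
A=[]
for n,near in(("top",(425,222)),("side",(352,335))):
    c=d[n];h=cv2.cvtColor(c["img"],cv2.COLOR_RGB2HSV);m=(((h[...,0]<6)|(h[...,0]>174))&(h[...,1]>150)&(h[...,2]>60)).astype(np.uint8)
    k,l,st,ce=cv2.connectedComponentsWithStats(m);i=min((i for i in range(1,k) if st[i,4]>30),key=lambda i:np.hypot(*(ce[i]-near)));print(ce[i],st[i])
    A.append((c["mtx"]@np.c_[c["R"],c["t"]],ce[i]))
X=cv2.triangulatePoints(A[0][0],A[1][0],A[0][1],A[1][1]);X=(X[:3]/X[3]).ravel();q=Rj.T@(X[:2]-piv);print(X,q,"phi",np.degrees(np.arctan2(X[2]-.087,-q[1]-.014)))
a=d["side"]["img"][220:370,220:420,::-1];b=d["top"]["img"][180:330,255:455,::-1]
cv2.imwrite("pics/z7.png",np.hstack([cv2.resize(x,(400,300),interpolation=cv2.INTER_CUBIC) for x in(a,b)]))
print(r.get_state()["time"],r.get_state()["contact_force"])
E
```

```text
True [ 0.6025028  -0.11938252  0.10266946] [-2.8  0.4  8.3]
[418.53191489 229.61702128] [409 221  20  18 235]
[352.5034965  334.09090909] [342 324  22  21 286]
[ 0.60720395 -0.13000873  0.08133561] [ 0.00203917 -0.09288327] phi -4.1071992936163575
21.3833 [-0.0622459  -0.26528446 -0.41916897]
```

View pics/z7.png

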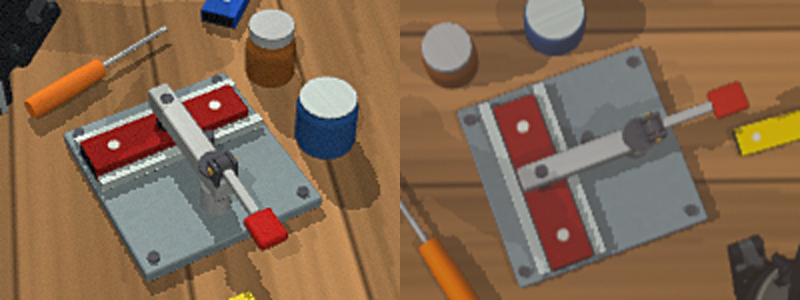

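The lever sits at -4.1°, which is fully down. The strap is square, with its bolt still at (543,170), the rail marks at (523,127) and (563,235) haven't moved, and the bystanders are where they were. Handing in.

```bash
python3 - <<'E'
from station import r
r.hand_in()
E
```

```text
the job is handed in; nothing more can be done
```

The rail is clamped and the job is handed in, at about 21 s on the robot's clock. I pushed the strap round with the closed fingers until it stopped, then pushed the lever fully down and moved the arm clear.

**Strap:** A second push met the stop at the same place. The pictures put it at about 0.015 rad before I touched the lever, and its bolt was at the same place in the last picture.

**Lever:** My first press met the lever's end and slid off it, leaving the lever about 39° above level (roughly 0.46 rad down). The strap was already over by then. I came in again from the strap side and pressed until it stopped at 30 N, then pressed again with a 35 N limit and got the same height. After letting go, the pictures put it at -4.1°, which is fully down.

**Rail and bystanders:** In the last pictures the rail, jar, tin and screwdriver show no visible movement from the earlier ones, and the gripper was clear of everything. I judged this by eye and did not measure it.

**Not checked:** I could not measure how hard the pad presses on the rail. I take it from the lever being fully down.

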